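# Pin the spice grinder's cup, fit its drive knob and hold it down

## Task

Lock the spice grinder's cup to its base by dropping the steel retaining pin from its wooden rest down through both ears until its head sits on the upper ear, and leave it there. Then take the loose knob, turn it to match the D-shaft on the grinder's lid, push it fully home and press it on down against the spring to the bottom, finishing while you still hold it down. Do not disturb the molcajete, jar or pepper mill.

Things in the scene. Friction and masses are not known exactly. Their poses are not given: they have to be found in the camera images.
- pin_center (a point): Loose steel retaining pin, upright, 56 mm tall; this point is on its axis half-way up (28 mm above the foot). Shank: 8 mm diameter, the lower 36 mm, its last 8 mm tapering to 3.6 mm. Head: a block on top, 20 mm tall, 28 mm long (own x), 12 mm thick (own y; grip across this). It starts hanging in the hole of the wooden rest, head on the rest's top. z up.
- pin_shoulder (a point): The point on the pin's axis at the underside of its head (8 mm above pin_center, 36 mm above the foot); axes as the pin's.
- ear_hole (a point): Centre of the hole's mouth in the top face of the grinder's upper ear, 74 mm above the worktop. Two steel ears, 34 x 34 x 10 mm, lie one over the other (upper 64 to 74 mm high on the lid, lower 40 to 50 mm on the base); a 12 mm vertical hole with chamfered mouths runs through both. z up; own y points to the drive shaft's axis, 85 mm away. Pin seated: pin_shoulder at this point.
- shaft_seat (a point): On the axis of the upright spring-loaded drive shaft, at the top of its 26 mm wide collar; 86 mm above the worktop with the shaft up, and moves with it. Above it: a steel D-shaft 15 mm long, 16 mm diameter, with one flat 4.5 mm from the axis that faces own +x; top 4 mm tapered. z up. It cannot turn. Knob seated: knob_foot here and the knob's x pointing the same way as this x.
- drive (a joint): How far the shaft is pressed down, m: 0 up, 0.008 at the bottom stop. The spring takes about 4 N to start and about 10.5 N at the bottom, and pushes the shaft back up when released.
- knob_center (a point): Loose grey plastic knob, 46 mm tall, 40 g, on its socket; point on its axis half-way up. Lower 20 mm: hub 35 mm across. Upper 26 mm: bar grip 14 mm thick (own y; grip across this), from 16 mm behind the axis to a wedge point 23 mm ahead (own +x). z up. D-socket from below: 17 mm deep, 19.4 mm diameter, flat 6.2 mm from the axis, under the pointed end. Play on the shaft 1.7 mm, 0.2 rad.
- pin_rest: Fixed wooden pin rest, 60 x 60 x 40 mm tall, hole right through its middle with about 1 mm play round the pin. Origin at the centre of its underside. The rest and the knob start on opposite sides of the grinder; which is left or right varies.
- grinder: Fixed squat spice grinder, 100 mm across: black base, clear cup, steel lid with its top at 70 mm and a bushing (32 mm across, top at 76 mm) round the drive shaft. Origin at the centre of its underside, below the shaft; the ears stick out along its -y.
- knob_foot (a point): The point on the knob's axis at its underside (23 mm below knob_center); axes as the knob's.
- molcajete: Bystander: grey stone mortar on three feet, 180 mm across, 95 mm tall, origin at the centre of its underside. Leave alone.
- jar: Bystander: squat lidded glass jar, 94 mm across, 103 mm tall, origin at the centre of its underside. Leave alone.
- pepper_mill: Bystander: black plastic pepper mill, 58 mm across, 165 mm tall, origin at the centre of its underside. Leave alone.
- roaster_plate: Bystander: red ceramic roaster plate, 170 mm across, 18 mm tall, with a steel scraper lying beside it on its +y side; fixed; origin at the centre of its underside.

How it is judged (in metres and radians):
On the way, in this order (a step that is already met when the one before it is completed fails the run):
1. the pin is through both ears with its head on the upper ear (z of pin_shoulder in the frame of ear_hole between -0.003 and 0.003 m and horizontal distance between pin_shoulder and ear_hole below 0.004 m and angle between pin_shoulder's own z axis and vertical below 0.15 rad), for 0.2 s.
2. the knob is fully home on the D-shaft (z of knob_foot in the frame of shaft_seat between -0.003 and 0.003 m and horizontal distance between knob_foot and shaft_seat below 0.004 m and angle between knob_foot's own z axis and vertical below 0.12 rad and angle between the x axis of knob_foot and the x axis of shaft_seat, either way round below 0.35 rad), for 0.1 s.
At the end, for the whole second after the job is handed in: Pin head within 3 mm of the upper ear, 4 mm off-centre, tilt under 0.15 rad, untouched. Knob within 3 mm of the shaft collar, 4 mm off-centre, tilt under 0.12 rad, turned within 0.35 rad of the shaft, held by the fingers, pressing it with over 4 N; shaft down over 6 of 8 mm (all of step 1 and all of step 2 and value of joint drive above 0.006 m and contact force between knob and the fingers above 2 N and contact force between knob and drive above 4 N and contact force between pin and the arm below 0.1 N and contact force between pin and the fingers below 0.1 N); the arm keeps its last pose, push and grip.
It fails at once if the molcajete was shifted by more than 30 mm or tipped (distance of molcajete from where it was at the start of the episode above 0.03 m or angle between molcajete's own z axis and vertical above 0.3 rad).
It fails at once if the jar was shifted by more than 30 mm or tipped (distance of jar from where it was at the start of the episode above 0.03 m or angle between jar's own z axis and vertical above 0.3 rad).
It fails at once if the pepper mill was shifted by more than 30 mm or tipped (distance of pepper_mill from where it was at the start of the episode above 0.03 m or angle between pepper_mill's own z axis and vertical above 0.3 rad).
It also fails if it takes over 58 s, if anything falls off the work surface, if the arm or the gripper's body presses on something with over 40 N, if the wrist force passes 120 N, or if a joint passes its speed limit or range.

## Robot

A 6-joint arm with a two-finger parallel gripper is mounted at the origin on the work surface. World frame = base frame: x ahead of the robot, y to its left, z up, the work surface at z = 0. Lengths are in mm, angles in rad, forces in N, time in s.
With the tool pointing down it reaches from about 300 to 775 mm from the base axis. Payload 14.6 kg.
Tool frame: the origin (TCP) lies at the very end of the fingers, on their centre line; the grasp point (between the pads) lies 19 mm behind it; z points along the fingers, y is the line along which they close (so a half turn about z gives the same grasp; the last joint's range is limited). The gripper opens to 94 mm and grips with 3 to 60 N. Pads are 16 mm wide; open, the fingers measure 119 mm over their backs; the gripper's body (75 mm by 177 mm) begins 78 mm behind the grasp point.
Start: joints at [1.093, 0.3, 1.521, -0, 1.321, -0.067], TCP at [219.635, 504.232, 176.746] pointing down, gripper open.
Joint ranges: [-3.03, 3.03], [-0.79, 2.21], [0.23, 2.52], [-1.04, 4.18], [0, 3.07], [-2.55, 2.55]. Speed limits (rad/s): [2.22, 2.22, 2.57, 3.14, 3.14, 3.14].

## Interface

Orientations are given as [roll, pitch, yaw] about the fixed x, y, z axes, in that order (R = Rz(yaw) Ry(pitch) Rx(roll)).
In Python, from cell import manip, camera, get_calibration gives the robot as it stands. The module is installed in compiled form; this text tells all that it offers.
- The arm moves only by the tool jog_arm, never from a script. Its argument "plan" is one flat list of numbers, 6 for each row, row after row: the shift along the world's x, y, z in m, then the turn, a rotation vector about the world's x, y, z in degrees. A call has 1 to 20 rows; each row is the pose to reach, as a shift and turn from the pose commanded when the call began; what a row does not reach only later rows make up. A row lasts 1/10 s, in which the tool goes at most 50 mm and 8.59 degrees, less where a joint would pass 70% of its speed; a pose out of reach is approached as far as the arm can. A call with a gripper value outside its range is refused whole. "claw" is the finger opening in m, from 0 to 0.094, set as the call begins (left out, the last holds). The fingers move at their own pace and stop on an object; "force" is the grip in N (left out, the last holds). Time passes only in rows, so rows that repeat a pose let the fingers close. It gives the time, the measured TCP pose, the force, the opening and the grip force at its end, in the units of the state.
- manip.read_state(): the state, without advancing time (a new reading comes with each control period).
- camera(name): name is "scene" or "top"; returns (picture, depth): 384x512x3 uint8, red, green, blue; 384x512 float32, mm along the optical axis (not along the pixel's ray), 0 where there is no reading.
- get_calibration(name): a dict with "fx", "fy", "cx", "cy" (pixels), "origin" and "attitude" of the camera in the world. Camera axes: x right, y down, z forward; pixel columns grow to the right and rows downward; lengths in mm; the calibration is good to about 2 mm. A picture is of the moment at which its call begins. get_calibration takes no time and is no camera call.
- manip.sign_off(): hands the job in; it is judged then, once.
The state is a dict: "clock": time; "joints": joint angles; "qd": joint speeds; "effort": joint torques, N m; "eef_pos": TCP position; "eef_rot": TCP orientation; "wrist_force": force on the tool from outside, world axes, zero at the start; "moment": the same for the moment, N m; "finger_gap": finger opening in mm; "finger_force": force on a finger pad.
Only numpy, scipy, OpenCV 4.12 (cv2) and the standard library are available. Lean on these libraries where they do the work, as an engineer would, in place of code of your own. Each camera call takes 0.05 s, during which the arm holds its last target. There are 200 camera calls.

## Working session

There is one attempt and no reset: what is moved stays moved. The work goes in short steps, Python scripts to look and compute and a tool call to move; the robot and the scene stay as the last step left them, time stands still between calls to the robot, and variables do not carry over. Pictures are saved under pics/ and viewed, at most 10 in all, crops included, and the job is handed in when it is done.

Besides the shell and the picture viewer there is one more tool, called after "Request:" as name(argument=value, ...), one argument or row to a line, values as JSON. jog_arm: Moves the arm, as the interface text tells. Its arguments: {"type":"object","properties":{"plan":{"type":"array"},"claw":{"type":"number"},"force":{"type":"number"}},"required":["plan"]}

```bash
mkdir -p pics; cat > h.py <<'E'
import numpy as np,cv2
from scipy.spatial.transform import Rotation as R
from cell import manip,camera,get_calibration
def att(c):
    a=np.array(c["attitude"],float)
    return a if a.shape==(3,3) else R.from_euler('xyz',a).as_matrix()
def cloud(name):
    p,d=camera(name);c=get_calibration(name)
    v,u=np.mgrid[:384,:512]
    P=np.stack([(u-c["cx"])/c["fx"]*d,(v-c["cy"])/c["fy"]*d,d],-1)@att(c).T+np.array(c["origin"])
    P[d==0]=np.nan
    return p,P
def ray(name,u,v,z):
    c=get_calibration(name);r=att(c)@np.array([(u-c["cx"])/c["fx"],(v-c["cy"])/c["fy"],1]);o=np.array(c["origin"])
    return o+r*(z-o[2])/r[2]
E
python3 - <<'E'
from h import *
for n in("top","scene"):
    print(n,get_calibration(n)); p,P=cloud(n); np.savez(n+".npz",p=p,P=P); cv2.imwrite(f"pics/{n}0.png",cv2.resize(p[...,::-1],(800,600)))
print(manip.read_state())
E
```

```text
top {'fx': 374.32741394964205, 'fy': 374.32741394964205, 'cx': 255.95793674818844, 'cy': 192.27547435514816, 'origin': array([ 465.09784973,  -67.1611074 , 1241.15543066]), 'attitude': array([-2.99036019, -0.01705514, -1.570729  ])}
scene {'fx': 467.90713943050383, 'fy': 467.90713943050383, 'cx': 249.6702438227733, 'cy': 197.59726762266735, 'origin': array([1374.78870953,  497.22621023,  675.42419107]), 'attitude': array([-2.11955871, -0.02534214,  2.22021534])}
{'clock': 0.1, 'joints': array([ 1.09337162e+00,  3.00430757e-01,  1.52150233e+00, -2.36415977e-05,
        1.32068652e+00, -6.66160067e-02]), 'qd': array([-0.00166981, -0.00140688, -0.00054251, -0.00059484,  0.00197017,
        0.00120648]), 'effort': array([-1.75028534e-03, -5.32655454e+01, -3.53275430e+01,  7.08151306e-02,
        2.35723250e-02, -3.96728069e-05]), 'eef_pos': array([219.54232518, 504.00401611, 176.24178413]), 'eef_rot': array([-3.14056645e+00, -4.55116677e-05,  2.73078979e+00]), 'wrist_force': array([-0.5010024 ,  0.40831166, -0.43197885]), 'moment': array([ 0.02272512,  0.00851202, -0.01474124]), 'finger_force': 0.0, 'finger_gap': 93.71523868743732}
```

View pics/top0.png

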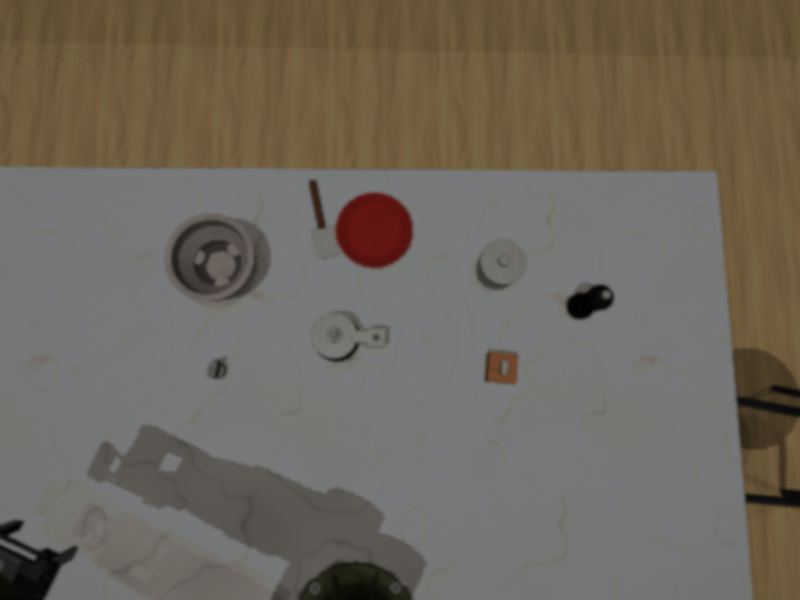

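View pics/scene0.png

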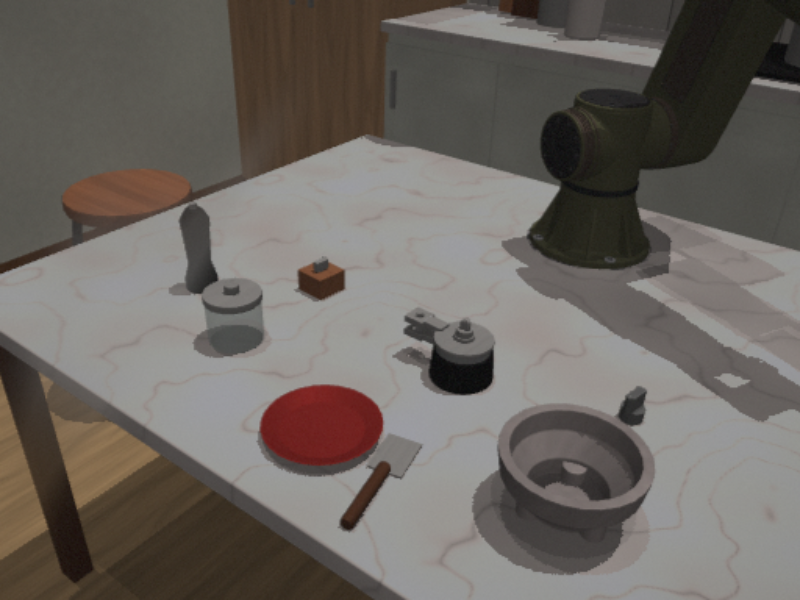

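The top view (800x600 scale) shows the rest at (502,367), the grinder at (335,336) with its ears at (376,336), and the knob at (217,368). The jar, mill and molcajete are further out. Next I'll measure from the depth data and from enlarged crops.

```bash
python3 - <<'E'
from h import *
S={}
for n in("top","scene"):
    z=np.load(n+".npz");S[n]=(z["p"],z["P"])
def seg(n,c,r,z0,z1):
    p,P=S[n];m=(np.hypot(P[...,0]-c[0],P[...,1]-c[1])<r)&(P[...,2]>z0)&(P[...,2]<z1);return m,P[m]
def rep(lbl,n,c,r,z0,z1):
    m,Q=seg(n,c,r,z0,z1)
    if len(Q)<4: print(lbl,n,len(Q));return
    b=cv2.minAreaRect(Q[:,:2].astype(np.float32));(cc,rad)=cv2.minEnclosingCircle(Q[:,:2].astype(np.float32))
    e=cv2.boxPoints(b);d0=e[1]-e[0];d1=e[2]-e[1]
    print(lbl,n,len(Q),"mean",Q.mean(0).round(1),"rect",np.round(b[0],1),"edges",[(round(float(np.hypot(*d)),1),round(float(np.degrees(np.arctan2(d[1],d[0]))),1)) for d in(d0,d1)],"circ",np.round(cc,1),round(rad,1))
k=ray("top",217/1.5625,368/1.5625,40);g=ray("top",335/1.5625,336/1.5625,70);e=ray("top",376/1.5625,336/1.5625,74);r=ray("top",502/1.5625,367/1.5625,50)
print(k,g,e,r)
for n in S:
    rep("table",n,(k+g)[:2]/2,40,-10,10)
    rep("knobbar",n,k,45,30,60);rep("knobhub",n,k,45,8,30)
    rep("lid",n,g,58,60,73);rep("shaft",n,g,30,90,115);rep("ear",n,e,24,66,85)
    rep("pinhead",n,r,40,46,70);rep("rest",n,r,48,34,44)
im=[]
for n in S:
    p,P=S[n];row=[]
    for c,h in((k,25),(g,40),(r,60)):
        m,_=seg(n,c,70,10,120);v,u=np.nonzero(m);cv=int(v.mean());cu=int(u.mean())
        h=34;row.append(cv2.resize(p[cv-h:cv+h,cu-h:cu+h,::-1],(264,264),interpolation=cv2.INTER_CUBIC));print(n,"crop",cu-h,cv-h)
    im.append(np.hstack(row))
cv2.imwrite("pics/crops.png",np.vstack(im))
E
```

```text
[508.37147961 283.93872515  40.        ] [571.17591617  42.9763118   70.        ] [570.94572805 -39.21223288  74.        ] [ 510.42496125 -294.82695058   50.        ]
table top 462 mean [539.5 163.6   1.5] rect [539.7 163.5] edges [(76.0, -0.3), (76.6, 89.7)] circ [539.9 163.4] 39.8
knobbar top 70 mean [507.2 291.9  44.4] rect [507.7 292.9] edges [(37.6, -12.3), (15.0, 77.7)] circ [507.2 292. ] 19.1
knobhub top 48 mean [503.6 286.2  19.9] rect [511.2 295.5] edges [(46.0, -0.9), (37.3, 89.1)] circ [511.3 297.7] 28.2
lid top 436 mean [572.3  47.7  70.5] rect [574.3  46.5] edges [(93.9, -56.0), (91.5, 34.0)] circ [572.2  39.3] 53.3
shaft top 24 mean [572.7  48.3  98.7] rect [575.2  48. ] edges [(13.3, -89.1), (19.0, 0.9)] circ [575.2  49.2] 10.3
ear top 121 mean [568.2 -35.8  75.6] rect [567.8 -34.2] edges [(31.9, -0.1), (37.5, 89.9)] circ [567.8 -37.1] 22.3
pinhead top 51 mean [ 512.1 -294.8   57.2] rect [ 510.9 -295.2] edges [(38.8, -73.5), (49.7, 16.5)] circ [ 510.2 -292.9] 30.1
rest top 275 mean [ 508.7 -294.3   40.8] rect [ 509.6 -295.4] edges [(59.7, -5.1), (60.8, 84.9)] circ [ 50
[... 392 characters left out ...]
70 mean [583.5  50.3  70.4] rect [574.5  45.8] edges [(89.8, -38.0), (92.3, 52.0)] circ [577.1  39.5] 52.8
shaft scene 43 mean [575.1  46.4  97.8] rect [572.3  46.1] edges [(16.3, -87.0), (12.3, 3.0)] circ [573.4  46.2] 8.5
ear scene 160 mean [572.7 -37.4  73.8] rect [569.3 -36.7] edges [(38.0, -1.3), (42.3, 88.7)] circ [570.  -37.7] 22.8
pinhead scene 56 mean [ 512.4 -295.5   56.1] rect [ 510.  -296.4] edges [(15.8, -81.6), (28.5, 8.4)] circ [ 509.9 -297.2] 14.5
rest scene 224 mean [ 518.5 -291.2   40.2] rect [ 510.2 -298. ] edges [(66.1, -8.1), (64.1, 81.9)] circ [ 511.6 -299. ] 41.5
top crop 103 202
top crop 181 181
top crop 286 201
scene crop 371 224
scene crop 259 191
scene crop 171 142
```

View pics/crops.png

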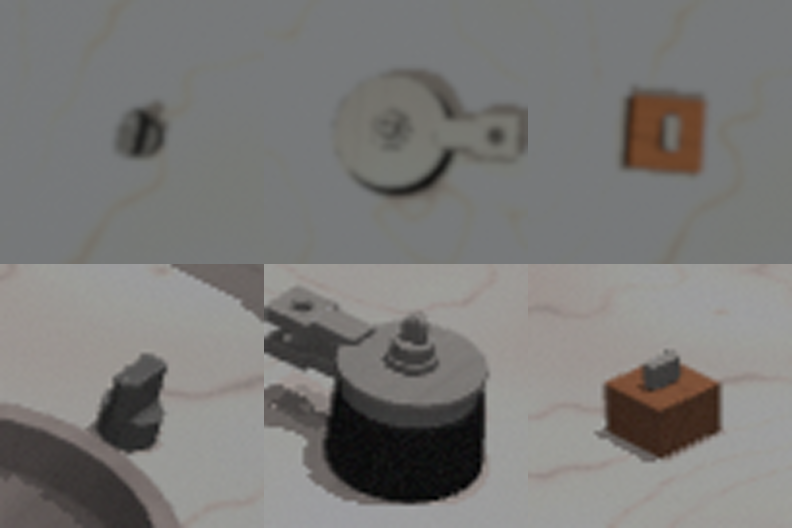

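The crops show the pin head long along world x, the ear hole at (497,135), and the D-shaft. The direction of the knob's wedge and of the shaft's flat are not clear yet. I'll average several frames to settle both.

```bash
python3 - <<'E'
from h import *
im=[]
for n in("top","scene"):
    ps=[];Ps=[]
    for i in range(6):
        p,P=cloud(n);ps.append(p.astype(float));Ps.append(P)
    p=np.mean(ps,0).clip(0,255).astype(np.uint8);P=np.nanmedian(Ps,0);np.savez(n+"a.npz",p=p,P=P)
    c=get_calibration(n);o=np.array(c["origin"]);A=att(c)
    def px(X):
        q=A.T@(np.array(X)-o);return c["fx"]*q[0]/q[2]+c["cx"],c["fy"]*q[1]/q[2]+c["cy"]
    row=[]
    for X,h in(((508.5,292.5,35),14),((573,47,95),14),((569,-37,74),14),((510.5,-295,50),14)):
        u,v=map(int,np.round(px(X)));k=cv2.resize(p[v-h:v+h,u-h:u+h,::-1],(200,200),interpolation=cv2.INTER_CUBIC)
        k=cv2.normalize(k,None,0,255,cv2.NORM_MINMAX);row.append(k);print(n,X,"crop",u-h,v-h,"centre px",np.round(px(X),1))
    im.append(np.hstack(row))
    # knob bar top slice
    def top(c2,r,z0,z1,l):
        m=(np.hypot(P[...,0]-c2[0],P[...,1]-c2[1])<r)&(P[...,2]>z0)&(P[...,2]<z1);Q=P[m]
        b=cv2.minAreaRect(Q[:,:2].astype(np.float32));print(l,n,len(Q),"z",Q[:,2].mean().round(1),"mean",Q.mean(0)[:2].round(1),"rect",np.round(b,1) if 0 else b);return Q
    Q=top((508,292),40,41,52,"bar")
    d=np.array([np.cos(np.radians(-12)),np.sin(np.radians(-12))]);t=(Q[:,:2]-[508,292.5])@d;s=(Q[:,:2]-[508,292.5])@[-d[1],d[0]]
    for a in range(-25,25,5):
        w=s[(t>=a)&(t<a+5)]
        if len(w):print(a,len(w),w.min().round(1),w.max().round(1))
    top((574,47),25,97,106,"D");top((574,47),25,81,91,"collar");top((511,-295),25,54,65,"pin")
cv2.imwrite("pics/c2.png",np.vstack(im))
E
```

```text
top (508.5, 292.5, 35) crop 123 222 centre px [136.6 235.5]
top (573, 47, 95) crop 198 200 centre px [212.3 213.7]
top (569, -37, 74) crop 226 202 centre px [239.9 215.7]
top (510.5, -295, 50) crop 307 221 centre px [321.3 234.9]
bar top 56 z 47.0 mean [507.  292.9] rect ((507.896484375, 293.3169250488281), (13.783425331115723, 36.123836517333984), 82.00267791748047)
-20 7 -6.4 6.6
-15 7 -5.2 4.6
-10 8 -6.6 5.9
-5 8 -6.1 7.5
0 7 -5.8 5.4
5 9 -5.6 7.4
10 7 -4.7 4.8
15 3 -2.7 2.6
D top 18 z 101.4 mean [571.2  47.9] rect ((571.5613403320312, 47.90193176269531), (12.956952095031738, 12.094629287719727), 86.47563934326172)
collar top 37 z 87.2 mean [573.2  46.3] rect ((572.83642578125, 47.263240814208984), (24.882831573486328, 21.731151580810547), 1.2052785158157349)
pin top 37 z 60.4 mean [ 509.6 -295.4] rect ((509.6263122558594, -295.71343994140625), (12.185444831848145, 25.87217903137207), 85.66468048095703)
scene (508.5, 292.5, 35) crop 392 242 centre px [405.7 256.3]
scene (573, 47, 95) crop 284 193 centre px [297.9 207.4]
scene (569, -37, 74) crop 255 188 centre px [268.8 202.1]
scene (510.5, -295, 50) crop 192 156 centre px [205.7 170. ]
bar scene 92 z 46.5 mean [508.9 291.8] rect ((507.8360900878906, 290.8941345214844), (14.347040176391602, 39.75869369506836), 77.71913146972656)
-20 9 -8.1 4.9
-15 11 -7.3 4.9
-10 14 -8.7 4.8
-5 9 -7.8 5.1
0 10 -5.4 5.6
5 11 -8.7 5.4
10 18 -8.8 5.2
15 9 -3.5 2.0
20 1 -1.7 -1.7
D scene 24 z 100.8 mean [573.9  45.6] rect ((573.4713745117188, 46.154823303222656), (12.966350555419922, 10.44237232208252), 79.22193145751953)
collar scene 60 z 86.3 mean [578.7  48.3] rect ((576.1441650390625, 46.8702507019043), (19.827993392944336, 24.12004852294922), 23.231353759765625)
pin scene 37 z 59.4 mean [ 512.1 -296.1] rect ((509.8426818847656, -297.2649230957031), (11.883870124816895, 27.66963005065918), 88.41529846191406)
```

View pics/c2.png

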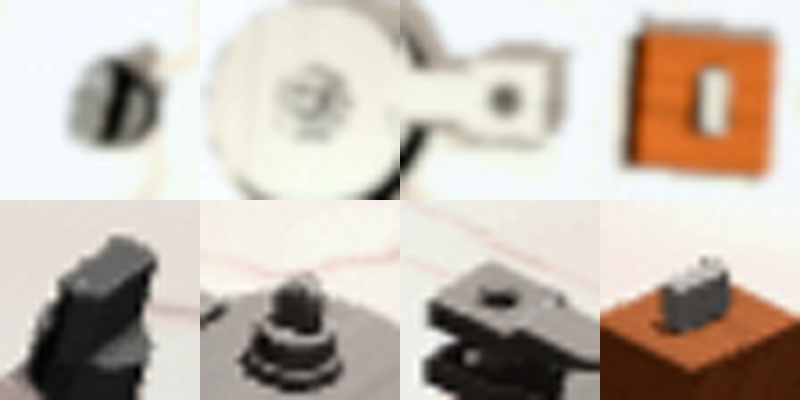

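The tapered end of the knob's bar points to +x, so its yaw is about -12 deg. I'll zoom further on the D-shaft and compute the ear hole and grinder axis from the stored frames.

```bash
python3 - <<'E'
from h import *
im=[]
for n,(u0,v0) in(("top",(206,208)),("scene",(287,196))):
    z=np.load(n+"a.npz");p,P=z["p"],z["P"]
    k=p[v0:v0+20 if n=="scene" else v0+13,u0:u0+20 if n=="scene" else u0+13,::-1]
    k=cv2.normalize(cv2.resize(k,(400,400),interpolation=cv2.INTER_NEAREST),None,0,255,cv2.NORM_MINMAX);im.append(k)
    # ear hole: dark centroid on plane 74
    c=get_calibration(n);hu,hv=(240.4,216) if n=="top" else(269,201.8)
    g=p.mean(2);y,x=np.mgrid[:384,:512];w=(np.hypot(x-hu,(y-hv)*(1 if n=="top" else 1.4))<4.0)
    ref=np.percentile(g[w],85);W=np.clip(ref-15-g,0,None)*w
    a,b=(W*x).sum()/W.sum(),(W*y).sum()/W.sum();print(n,"hole px",a,b,ray(n,a,b,74 if n=="top" else 72))
    m=(np.abs(P[...,2]-70)<4)&(np.hypot(P[...,0]-574,P[...,1]-48)<60)&(P[...,1]>10)
    ct=max(cv2.findContours(m.astype(np.uint8),0,cv2.CHAIN_APPROX_NONE)[0],key=len)[:,0]
    X=np.array([ray(n,q[0],q[1],70)[:2] for q in ct])
    X=X[X[:,1]>20];from scipy.optimize import least_squares as L
    r=L(lambda t:np.hypot(X[:,0]-t[0],X[:,1]-t[1])-t[2],[574,48,50],loss="soft_l1");print("lid",r.x.round(1))
    # small D-top pixels listing
    m=(P[...,2]>92)&(np.hypot(P[...,0]-574,P[...,1]-48)<20)
    for q in zip(*np.nonzero(m)):
        if n=="scene" and P[q][2]>98:print(q[::-1],P[q].round(1),int(g[q]))
cv2.imwrite("pics/c3.png",np.hstack(im))
E
```

```text
top hole px 240.24233417545943 215.53479962352012 [569.39517434 -37.98080183  74.        ]
lid [572.8  47.5  44.6]
scene hole px 268.4445462878093 201.5453712190651 [564.70631257 -41.02147113  72.        ]
lid [576.8  49.2  43. ]
(np.int64(297), np.int64(203)) [567.9  40.6 102. ] 135
(np.int64(298), np.int64(203)) [567.6  43.  102.8] 129
(np.int64(295), np.int64(204)) [574.7  39.4 102.1] 139
(np.int64(296), np.int64(204)) [574.2  41.8 102.8] 121
(np.int64(297), np.int64(204)) [572.2  43.3 102.4] 111
(np.int64(298), np.int64(204)) [571.   45.2 102.6] 125
(np.int64(299), np.int64(204)) [569.6  47.1 102.7] 126
(np.int64(295), np.int64(205)) [575.9  40.3 100.3] 96
(np.int64(296), np.int64(205)) [575.1  42.6 100.8] 90
(np.int64(297), np.int64(205)) [575.9  45.6 102.4] 92
(np.int64(298), np.int64(205)) [573.3  46.8 101.6] 88
(np.int64(299), np.int64(205)) [572.4  48.9 102. ] 120
(np.int64(300), np.int64(205)) [570.8  50.6 102. ] 124
(np.int64(295), np.int64(206)) [576.5  40.9  98.1] 67
(np.int64(296), np.int64(206)) [576.2  43.4  98.9] 65
(np.int64(297), np.int64(206)) [575.9  45.9  99.8] 70
(np.int64(298), np.int64(206)) [576.4  48.7 101.2] 69
(np.int64(299), np.int64(206)) [574.6  50.4 101. ] 91
(np.int64(300), np.int64(206)) [572.4  51.7 100.4] 98
(np.int64(298), np.int64(207)) [577.   49.3  99. ] 64
(np.int64(299), np.int64(207)) [576.3  51.6  99.6] 72
(np.int64(300), np.int64(207)) [573.7  52.7  98.8] 74
```

View pics/c3.png

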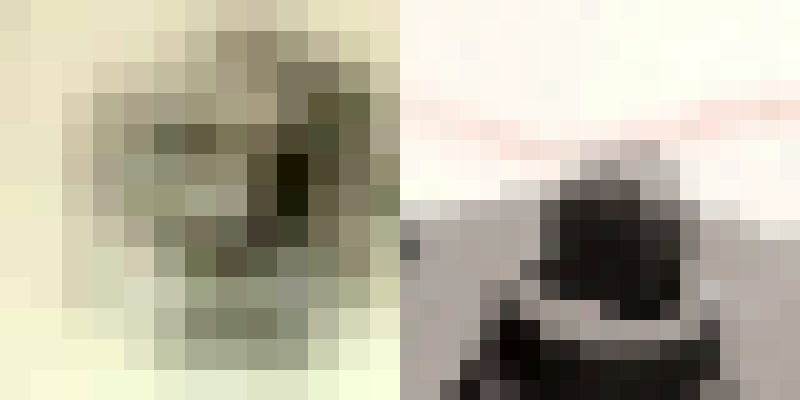

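The zoom shows the collar ring and a dark, uniform shaft side facing the scene camera. Its points near z=98 lie on x≈576, so I'll fit that line over the whole shaft height.

```bash
python3 - <<'E'
from h import *
z=np.load("scenea.npz");P=z["P"]
for z0,z1 in((88,93),(93,97),(97,100)):
    m=(P[...,2]>z0)&(P[...,2]<z1)&(np.hypot(P[...,0]-573,P[...,1]-47)<14);Q=P[m];print(z0,[tuple(q.round(1)) for q in Q])
m=(P[...,2]>88)&(P[...,2]<98)&(np.hypot(P[...,0]-573,P[...,1]-47)<12);Q=P[m][:,:2].astype(np.float32)
l=cv2.fitLine(Q,cv2.DIST_HUBER,0,.01,.01).ravel();print(l,np.degrees(np.arctan2(l[1],l[0])))
for c,r,zz in(((574,47),20,(82,90)),):
    m=(P[...,2]>zz[0])&(P[...,2]<zz[1])&(np.hypot(P[...,0]-c[0],P[...,1]-c[1])<r);Q=P[m][:,:2];print(len(Q),Q.min(0),Q.max(0))
E
```

```text
88 [(np.float64(577.1), np.float64(39.1), np.float64(92.1)), (np.float64(576.5), np.float64(39.0), np.float64(89.1)), (np.float64(577.1), np.float64(42.0), np.float64(90.6)), (np.float64(576.7), np.float64(44.4), np.float64(91.4)), (np.float64(576.6), np.float64(47.0), np.float64(92.4)), (np.float64(579.2), np.float64(40.8), np.float64(88.4)), (np.float64(578.3), np.float64(42.9), np.float64(88.8)), (np.float64(576.8), np.float64(44.7), np.float64(88.8)), (np.float64(577.1), np.float64(47.5), np.float64(90.1)), (np.float64(576.3), np.float64(49.7), np.float64(90.6)), (np.float64(576.0), np.float64(52.1), np.float64(91.5)), (np.float64(571.8), np.float64(52.4), np.float64(89.4)), (np.float64(577.6), np.float64(50.7), np.float64(88.9)), (np.float64(575.1), np.float64(51.9), np.float64(88.2)), (np.float64(581.9), np.float64(50.7), np.float64(88.3)), (np.float64(580.1), np.float64(52.3), np.float64(88.1))]
93 [(np.float64(576.5), np.float64(38.5), np.float64(94.4)), (np.float64(576.5), np.float64(41.2), np.float64(95.4)), (np.float64(576.8), np.float64(44.0), np.float64(96.8)), (np.float
[... 395 characters left out ...]
loat64(576.1), np.float64(51.9), np.float64(94.1)), (np.float64(573.5), np.float64(53.1), np.float64(93.3))]
97 [(np.float64(577.4), np.float64(38.8), np.float64(97.7)), (np.float64(576.5), np.float64(40.9), np.float64(98.1)), (np.float64(576.2), np.float64(43.4), np.float64(98.9)), (np.float64(575.9), np.float64(45.9), np.float64(99.8)), (np.float64(576.9), np.float64(46.7), np.float64(97.9)), (np.float64(577.0), np.float64(49.3), np.float64(99.0)), (np.float64(576.3), np.float64(51.6), np.float64(99.6)), (np.float64(573.7), np.float64(52.7), np.float64(98.8))]
[ 9.7363316e-02 -9.9524891e-01  5.7666364e+02  4.5985287e+01] -84.412636
51 [563.84745236  33.09215836] [585.76573652  57.70019945]
```

The shaft's flat lies on x≈576.6 and faces world +x, so the axis is at about (572.3, 46.3). The ear hole is at about (569, -38). The pin is at (509.8, -295.9) with yaw about -4 deg, and the knob's axis is at about (505, 293) with yaw about -12 deg. I'm moving above the pin now.

Request:
jog_arm(
  plan=[0.29, -0.8, -0.07, 0, 0, 19.5, 0.29, -0.8, -0.07, 0, 0, 19.5, 0.29, -0.8, -0.07, 0, 0, 19.5, 0.29, -0.8, -0.07, 0, 0, 19.5, 0.29, -0.8, -0.07, 0, 0, 19.5, 0.29, -0.8, -0.07, 0, 0, 19.5, 0.29, -0.8, -0.07, 0, 0, 19.5, 0.29, -0.8, -0.07, 0, 0, 19.5, 0.29, -0.8, -0.07, 0, 0, 19.5, 0.29, -0.8, -0.07, 0, 0, 19.5, 0.29, -0.8, -0.07, 0, 0, 19.5, 0.29, -0.8, -0.07, 0, 0, 19.5, 0.29, -0.8, -0.07, 0, 0, 19.5, 0.29, -0.8, -0.07, 0, 0, 19.5, 0.29, -0.8, -0.07, 0, 0, 19.5, 0.29, -0.8, -0.07, 0, 0, 19.5, 0.29, -0.8, -0.07, 0, 0, 19.5, 0.29, -0.8, -0.07, 0, 0, 19.5, 0.29, -0.8, -0.07, 0, 0, 19.5, 0.29, -0.8, -0.07, 0, 0, 19.5],
  claw=0.05,
)

```text
clock: 2.7
eef_pos: [509.4, -294.7, 106.8]
eef_rot: [3.141, -0.0, 3.072]
wrist_force: [0.1, 1.1, -0.3]
finger_gap: 50.2
finger_force: 0.0
```

Request:
jog_arm(
  plan=[0, 0, -0.04, 0, 0, 0, 0, 0, -0.06, 0, 0, 0, 0, 0, -0.063, 0, 0, 0, 0, 0, -0.063, 0, 0, 0, 0, 0, -0.063, 0, 0, 0],
)

```text
clock: 3.2
eef_pos: [510.4, -295.6, 45.5]
eef_rot: [-3.14, 0.002, 3.072]
wrist_force: [0.4, 0.4, 0.4]
finger_gap: 49.5
finger_force: 0.0
```

Request:
jog_arm(
  plan=[0, 0, 0, 0, 0, 0, 0, 0, 0, 0, 0, 0, 0, 0, 0, 0, 0, 0, 0, 0, 0, 0, 0, 0, 0, 0, 0, 0, 0, 0, 0, 0, 0, 0, 0, 0, 0, 0, 0, 0, 0, 0],
  claw=0.0,
  force=25,
)

```text
clock: 3.9
eef_pos: [509.6, -295.8, 43.7]
eef_rot: [3.142, -0.0, 3.071]
wrist_force: [-0.7, 0.4, -0.4]
finger_gap: 0.8
finger_force: 0.0
```

The fingers closed to 0.8 mm on nothing, so I'm taking a look.

```bash
python3 - <<'E'
from h import *
print(manip.read_state())
p,P=cloud("scene");q,_=cloud("top")
a=cv2.resize(p[120:220,150:270,::-1],(480,400),interpolation=cv2.INTER_CUBIC);b=cv2.resize(q[190:270,290:350,::-1],(300,400),interpolation=cv2.INTER_CUBIC)
cv2.imwrite("pics/miss.png",np.hstack([a,b]))
E
```

```text
{'clock': 3.9, 'joints': array([-5.88000988e-01,  5.22904094e-01,  1.53515541e+00,  2.29398250e-05,
        1.08360426e+00, -2.08832106e+00]), 'qd': array([ 2.00119250e-03, -2.51441988e-03,  1.17048357e-03,  3.27398676e-05,
       -1.22582353e-03,  1.80599349e-03]), 'effort': array([-3.25963287e-03, -6.15523338e+01, -3.13254333e+01, -4.48648841e-02,
        5.82059927e-02,  3.72539034e-04]), 'eef_pos': array([ 509.62845675, -295.7561448 ,   43.7165912 ]), 'eef_rot': array([ 3.14153985e+00, -5.17762933e-05,  3.07110566e+00]), 'wrist_force': array([-0.68523153,  0.41417432, -0.42919541]), 'moment': array([ 0.01882812, -0.03992752, -0.00563378]), 'finger_force': 0.0, 'finger_gap': 0.7961622665186313}
```

View pics/miss.png

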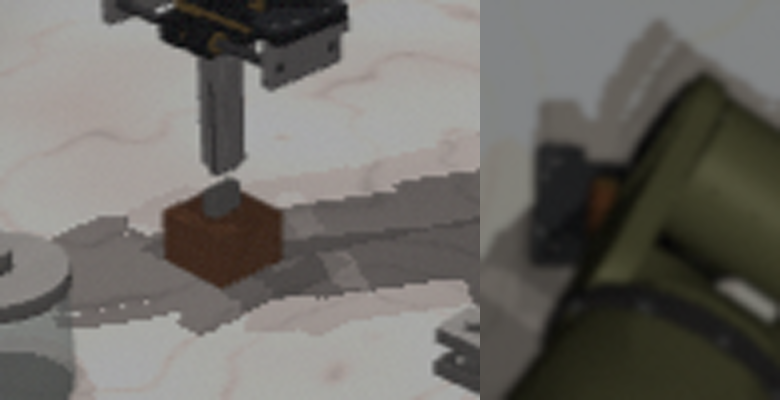

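The fingertips look to be above or behind the pin head, with the closed pair ending at (222,172) in the crop. I'll measure where the tip really is.

```bash
python3 - <<'E'
from h import *
p,P=cloud("scene")
u0,v0=150,120
for vv in range(148,180,2):
    r=[]
    for uu in range(198,214,2): r.append("%d,%d,%d"%tuple(P[vv,uu]) if np.isfinite(P[vv,uu,0]) else "-")
    print(vv,r)
E
```

```text
148 ['343,-480,0', '518,-306,117', '517,-300,119', '521,-288,124', '518,-284,124', '510,-284,121', '500,-285,117', '317,-441,3']
150 ['358,-466,3', '518,-306,111', '520,-297,114', '518,-291,116', '519,-284,118', '509,-284,115', '504,-282,113', '325,-434,1']
152 ['368,-457,2', '519,-305,106', '519,-298,108', '517,-293,109', '520,-283,113', '508,-286,108', '503,-283,107', '336,-424,1']
154 ['379,-446,2', '517,-308,98', '518,-300,101', '523,-287,107', '515,-287,104', '509,-285,102', '504,-282,101', '353,-409,5']
156 ['386,-440,0', '517,-308,92', '519,-299,96', '521,-289,100', '524,-279,104', '510,-284,97', '507,-280,97', '359,-404,1']
158 ['398,-429,1', '520,-306,87', '522,-296,92', '517,-293,90', '518,-285,94', '511,-284,91', '504,-283,89', '372,-393,2']
160 ['408,-420,0', '404,-415,0', '516,-302,81', '518,-292,85', '520,-284,88', '510,-285,84', '502,-285,81', '375,-390,-1']
162 ['423,-406,4', '414,-406,0', '519,-299,77', '519,-291,79', '520,-284,82', '399,-385,1', '397,-379,3', '389,-378,0']
164 ['434,-396,4', '424,-397,0', '420,-391,1', '419,-385,2', '412,-382,1', '409,-376,1', '406,
[... 181 characters left out ...]
, '518,-294,59', '513,-290,59', '503,-292,54', '480,-305,40', '420,-350,1']
170 ['512,-322,41', '508,-318,41', '523,-297,54', '519,-293,54', '510,-293,50', '502,-293,47', '493,-294,43', '487,-291,41']
172 ['523,-312,43', '516,-311,40', '519,-300,45', '518,-293,47', '508,-295,42', '502,-293,40', '503,-285,43', '495,-284,40']
174 ['530,-306,41', '528,-300,42', '522,-298,41', '520,-292,42', '518,-287,43', '515,-282,43', '507,-281,40', '507,-273,43']
176 ['538,-299,40', '534,-295,40', '531,-290,41', '528,-285,41', '524,-281,41', '519,-278,40', '518,-271,42', '509,-272,38']
178 ['540,-297,36', '541,-288,39', '540,-281,41', '533,-280,39', '530,-276,39', '527,-271,39', '520,-269,37', '510,-271,32']
```

The closed fingers are centred at (510, -296), which is correct, but their visible tip is at z≈76 while the pose reports 44. The true tip is about 32 mm higher than reported. I'll open, go down 20 mm and check again.

Request:
jog_arm(
  plan=[0, 0, 0, 0, 0, 0, 0, 0, 0, 0, 0, 0, 0, 0, 0, 0, 0, 0, 0, 0, 0, 0, 0, 0, 0, 0, -0.02, 0, 0, 0, 0, 0, -0.02, 0, 0, 0, 0, 0, -0.02, 0, 0, 0],
  claw=0.04,
)

```text
clock: 4.75
eef_pos: [509.5, -295.7, 23.8]
eef_rot: [3.141, -0.001, 3.071]
wrist_force: [0.9, -0.4, 0.2]
finger_gap: 40.1
finger_force: 0.0
```

```bash
cat >> h.py <<'E'
def tip(c,r=45,zlo=15,zhi=140,name="scene"):
    "lowest finger points: finger pixels = connected component hanging from gripper body"
    p,P=cloud(name)
    m=(np.hypot(P[...,0]-c[0],P[...,1]-c[1])<r)&(P[...,2]>zlo)&(P[...,2]<zhi)
    return p,P,m
E
python3 - <<'E'
from h import *
p,P,m=tip((510,-296),50,62,150)
n,l,s,_=cv2.connectedComponentsWithStats(m.astype(np.uint8))
for i in range(1,n):
    Q=P[l==i]
    if len(Q)>15:
        zs=np.sort(Q[:,2]);print(len(Q),"zmin",zs[:5].round(1),"x",Q[:,0].min().round(1),Q[:,0].max().round(1),"y",Q[:,1].min().round(1),Q[:,1].max().round(1))
cv2.imwrite("pics/m2.png",cv2.resize(p[110:220,150:270,::-1],(600,550),interpolation=cv2.INTER_CUBIC))
print(manip.read_state()["eef_pos"])
E
```

```text
209 zmin [62.3 62.3 62.5 62.6 64.2] x 496.4 521.9 y -331.5 -311.6
196 zmin [62.4 62.7 63.1 63.9 64.8] x 501.9 527.1 y -278.2 -252.2
[ 509.81411636 -295.88519592   24.31882267]
```

View pics/m2.png

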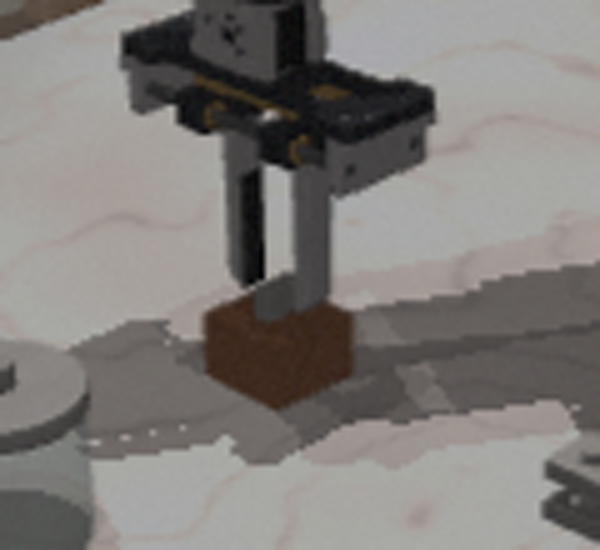

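The open fingers straddle the pin head at crop (275,298), with tips about 15 mm above the rest. I'm going down 11 mm and gripping.

Request:
jog_arm(
  plan=[0, 0, -0.006, 0, 0, 0, 0, 0, -0.011, 0, 0, 0, 0, 0, -0.011, 0, 0, 0],
)

```text
clock: 5.1
eef_pos: [509.3, -295.6, 12.0]
eef_rot: [3.141, -0.001, 3.071]
wrist_force: [-0.0, 0.1, -0.8]
finger_gap: 40.2
finger_force: 0.0
```

Request:
jog_arm(
  plan=[0, 0, 0, 0, 0, 0, 0, 0, 0, 0, 0, 0, 0, 0, 0, 0, 0, 0, 0, 0, 0, 0, 0, 0, 0, 0, 0, 0, 0, 0, 0, 0, 0, 0, 0, 0],
  claw=0.0,
  force=25,
)

```text
clock: 5.7
eef_pos: [509.8, -297.0, 13.2]
eef_rot: [-3.14, 0.001, 3.071]
wrist_force: [-1.1, -6.2, 0.6]
finger_gap: 11.6
finger_force: 24.9
```

The pin is gripped with a gap of 11.6 mm. Lifting it out.

Request:
jog_arm(
  plan=[0, 0, 0.02, 0, 0, 0, 0, 0, 0.05, 0, 0, 0, 0, 0, 0.085, 0, 0, 0, 0.02, 0, 0.085, 0, 0, 0, 0.059, 0.04, 0.085, 0, 0, 0, 0.059, 0.09, 0.085, 0, 0, 0, 0.059, 0.14, 0.085, 0, 0, 0, 0.059, 0.185, 0.085, 0, 0, 0, 0.059, 0.185, 0.085, 0, 0, 0, 0.059, 0.185, 0.085, 0, 0, 0],
)

```text
clock: 6.7
eef_pos: [568.8, -110.1, 98.0]
eef_rot: [-3.141, 0.0, 3.073]
wrist_force: [0.1, -0.4, -0.5]
finger_gap: 11.7
finger_force: 24.9
```

```bash
python3 - <<'E'
from h import *
p,P=cloud("scene");q,_=cloud("top");s=manip.read_state();print(s["eef_pos"],s["finger_gap"],s["finger_force"],s["wrist_force"])
c=s["eef_pos"];u=None
C=get_calibration("scene");w=att(C).T@(np.array([c[0],c[1],95])-C["origin"]);u=int(C["fx"]*w[0]/w[2]+C["cx"]);v=int(C["fy"]*w[1]/w[2]+C["cy"]);print(u,v)
cv2.imwrite("pics/held.png",cv2.resize(p[v-60:v+60,u-60:u+100,::-1],(800,600),interpolation=cv2.INTER_CUBIC))
m=(np.hypot(P[...,0]-c[0],P[...,1]-c[1])<40)&(P[...,2]>60)&(P[...,2]<112)
for z in range(64,124,4):
    m=(np.hypot(P[...,0]-c[0],P[...,1]-c[1])<35)&(P[...,2]>z)&(P[...,2]<z+4);Q=P[m]
    if len(Q):print(z,len(Q),Q[:,:2].min(0).round(1),Q[:,:2].max(0).round(1),Q.mean(0)[:2].round(1))
E
```

```text
[ 568.66648451 -111.72360671   97.77075081] 11.676321496597943 24.90300714969635 [ 0.27769476 -0.55051205 -0.07847907]
244 184
92 3 [ 568.2 -114.1] [ 571.4 -108.2] [ 569.5 -110.4]
96 2 [ 570.  -109.4] [ 570.7 -106.9] [ 570.4 -108.2]
100 5 [ 570.1 -111.9] [ 573.9 -107. ] [ 572.1 -109.1]
104 6 [ 569.2 -111.5] [ 573.3 -107.2] [ 571.5 -109.1]
108 3 [ 568.  -113.6] [ 570.7 -108.7] [ 569.5 -110.7]
112 3 [ 568.  -111.5] [ 573.5 -107.8] [ 571.4 -109.3]
116 7 [ 568.2 -112. ] [ 576.9 -106.4] [ 571.8 -109.2]
120 1 [ 567.2 -109.6] [ 567.2 -109.6] [ 567.2 -109.6]
```

View pics/held.png

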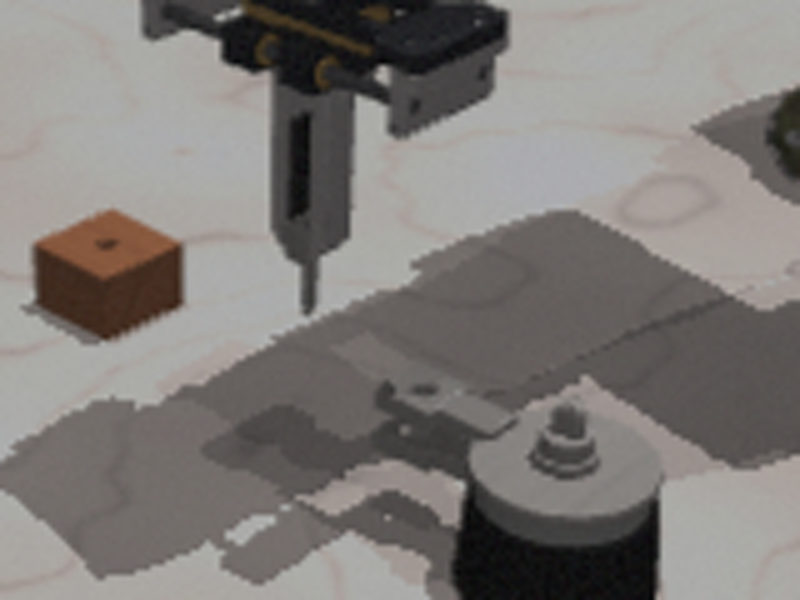

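The rest's hole is empty and the pin hangs vertically in the fingers, its foot at crop (308,310) and z≈90. The ear hole is at crop (425,388). I'm moving over it and lowering partway.

Request:
jog_arm(
  plan=[0, 0.04, 0, 0, 0, 0, 0, 0.0725, 0, 0, 0, 0, 0, 0.0725, 0, 0, 0, 0, 0, 0.0725, 0, 0, 0, 0, 0, 0.0725, 0, 0, 0, 0, 0, 0.0725, -0.008, 0, 0, 0, 0, 0.0725, -0.014, 0, 0, 0, 0, 0.0725, -0.02, 0, 0, 0, 0, 0.0725, -0.025, 0, 0, 0, 0, 0.0725, -0.025, 0, 0, 0],
)

```text
clock: 7.8
eef_pos: [568.2, -38.3, 71.8]
eef_rot: [3.142, -0.001, 3.071]
wrist_force: [-0.1, -0.8, -0.2]
finger_gap: 11.7
finger_force: 24.9
```

```bash
python3 - <<'E'
from h import *
p,P=cloud("scene");s=manip.read_state();print(s["eef_pos"],s["wrist_force"])
cv2.imwrite("pics/ins.png",cv2.resize(p[150:230,230:337,::-1],(800,600),interpolation=cv2.INTER_CUBIC))
for z in range(74,100,3):
    m=(np.hypot(P[...,0]-569,P[...,1]+38)<9)&(P[...,2]>z)&(P[...,2]<z+3);Q=P[m]
    if len(Q):print(z,len(Q),Q.mean(0)[:2].round(1))
E
```

```text
[568.47014862 -38.28619451  72.35228962] [-0.47537656 -0.53922045 -0.41545878]
74 13 [570.5 -34.8]
77 3 [571.3 -35.1]
80 5 [570.5 -38.2]
83 3 [571.6 -35.2]
86 5 [569.7 -36.7]
89 3 [569.4 -37.1]
92 4 [570.  -36.9]
```

View pics/ins.png

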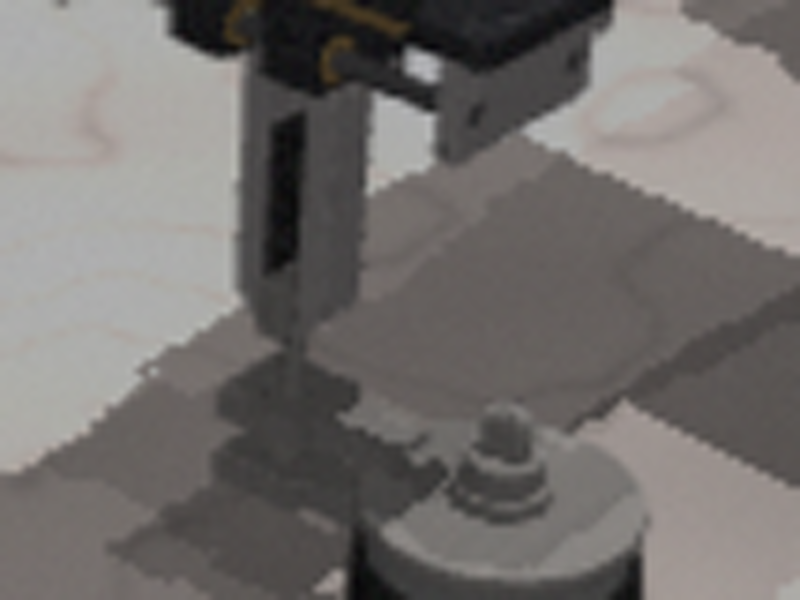

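The shank enters the upper ear at crop (290,395) with no side force. Lowering further.

Request:
jog_arm(
  plan=[0, 0, -0.006, 0, 0, 0, 0, 0, -0.012, 0, 0, 0, 0, 0, -0.017, 0, 0, 0, 0, 0, -0.021, 0, 0, 0, 0, 0, -0.024, 0, 0, 0, 0, 0, -0.0255, 0, 0, 0, 0, 0, -0.0255, 0, 0, 0, 0, 0, -0.0255, 0, 0, 0],
)

```text
clock: 8.65
eef_pos: [568.7, -38.2, 47.3]
eef_rot: [-3.142, 0.0, 3.071]
wrist_force: [-0.4, -0.3, -0.4]
finger_gap: 11.8
finger_force: 25.0
```

Request:
jog_arm(
  plan=[0, 0, 0, 0, 0, 0, 0, 0, 0, 0, 0, 0, 0, 0, 0, 0, 0, 0, 0, 0, 0, 0, 0, 0, 0, 0, 0, 0, 0, 0],
  claw=0.035,
)

```text
clock: 9.15
eef_pos: [568.7, -38.3, 47.2]
eef_rot: [-3.142, 0.0, 3.071]
wrist_force: [0.4, 0.1, 0.4]
finger_gap: 35.0
finger_force: 0.0
```

Request:
jog_arm(
  plan=[0, 0, 0.03, 0, 0, 0, 0, 0, 0.07, 0, 0, 0, 0, 0, 0.11, 0, 0, 0, 0, 0, 0.11, 0, 0, 0, -0.06, 0.05, 0.11, 0, 0, 0, -0.06, 0.1, 0.11, 0, 0, 0, -0.06, 0.1, 0.11, 0, 0, 0],
)

```text
clock: 9.85
eef_pos: [507.1, 64.1, 157.0]
eef_rot: [3.141, -0.0, 3.072]
wrist_force: [0.6, 0.1, 0.2]
finger_gap: 35.1
finger_force: 0.0
```

```bash
python3 - <<'E'
from h import *
p,P=cloud("scene");s=manip.read_state();print(s["eef_pos"],s["joints"])
for z in range(50,106,4):
    m=(np.hypot(P[...,0]-569,P[...,1]+38)<17)&(P[...,2]>z)&(P[...,2]<z+4);Q=P[m]
    if len(Q):print(z,len(Q),Q.mean(0).round(1),Q.min(0).round(1),Q.max(0).round(1))
a=cv2.resize(p[170:225,245:318,::-1],(400,300),interpolation=cv2.INTER_CUBIC);b=cv2.resize(p[225:280,370:443,::-1],(400,300),interpolation=cv2.INTER_CUBIC)
cv2.imwrite("pics/seat.png",np.hstack([a,b]))
E
```

```text
[506.96267905  65.57735148 157.07143956] [ 5.65438034e-02  2.31185668e-01  1.65504078e+00  7.80851084e-04
  1.25560924e+00 -1.44643697e+00]
50 38 [573.4 -35.8  51.4] [562.3 -54.1  50. ] [583.1 -22.4  53.7]
54 3 [575.2 -40.9  54.6] [572.  -48.5  54.2] [580.1 -35.1  54.9]
62 2 [583.8 -38.9  65. ] [583.2 -43.7  64.2] [584.3 -34.1  65.8]
66 3 [584.3 -40.1  67.2] [583.7 -43.   66.6] [584.8 -37.5  68. ]
70 9 [582.1 -36.   72.2] [577.2 -43.4  70.2] [585.6 -29.5  74. ]
74 46 [572.1 -34.2  75.9] [555.3 -53.5  74.1] [585.4 -23.3  77.8]
78 11 [573.8 -34.5  80.3] [558.7 -43.9  78.7] [584.  -31.7  82. ]
82 14 [573.6 -34.8  83.8] [558.6 -41.9  82.2] [583.8 -31.1  85.5]
86 13 [577.  -35.5  88.4] [563.9 -43.4  86.1] [583.8 -30.5  89.8]
90 17 [571.5 -34.6  92.4] [556.5 -42.6  90.2] [584.2 -30.8  93.9]
94 28 [570.5 -37.8  95.5] [555.9 -44.4  94.2] [583.  -31.4  97.2]
```

View pics/seat.png

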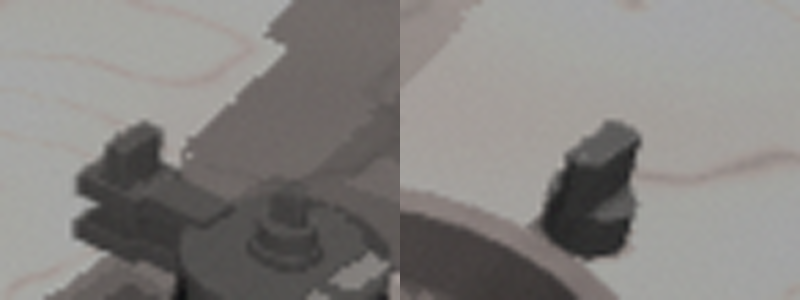

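The pin is seated: its head top reads about 95.5 in a view that reads 1.6 high, so the head sits on the ear. The knob stands where it was, with its bar end at crop (570,155). I'll fit the hub circle numerically to confirm its axis and tip direction.

```bash
python3 - <<'E'
from h import *
from scipy.optimize import least_squares as L
z=np.load("scenea.npz");P=z["P"]
m=(P[...,2]>4)&(P[...,2]<19)&(np.hypot(P[...,0]-507,P[...,1]-292)<26);Q=P[m]
r=L(lambda t:np.hypot(Q[:,0]-t[0],Q[:,1]-t[1])-17.5,[507,292],loss="soft_l1");print("hub scene",len(Q),r.x.round(1),np.abs(r.fun).mean().round(2))
P=np.load("topa.npz")["P"]
for nm in("top","scene"):
    P=np.load(nm+"a.npz")["P"]
    m=(P[...,2]>43)&(P[...,2]<52)&(np.hypot(P[...,0]-508,P[...,1]-292)<30);B=P[m][:,:2]
    for yaw in(-8,-10,-12,-14):
        d=np.array([np.cos(np.radians(yaw)),np.sin(np.radians(yaw))]);t=(B-r.x)@d;s=(B-r.x)@[-d[1],d[0]];k=t<12
        print(nm,yaw,"t",t.min().round(1),t.max().round(1),"s",s[k].min().round(1),s[k].max().round(1),"slope",np.polyfit(t[k],s[k],1)[0].round(3))
E
```

```text
hub scene 83 [503.4 291. ] 0.55
top -8 t -14.0 22.2 s -3.9 9.8 slope -0.062
top -10 t -14.3 22.1 s -4.0 9.9 slope -0.037
top -12 t -14.6 22.0 s -4.1 10.0 slope -0.012
top -14 t -14.9 21.9 s -4.3 10.0 slope 0.013
scene -8 t -15.9 24.2 s -6.9 8.3 slope -0.065
scene -10 t -15.7 24.2 s -6.6 7.9 slope -0.041
scene -12 t -15.6 24.2 s -6.3 8.0 slope -0.017
scene -14 t -15.4 24.2 s -6.5 8.2 slope 0.03
```

The hub fits at (503.5, 291–292.5), the bar extends to t=+23 along +x, and the yaw is about -13 deg. The knob's tip direction is confirmed. Moving above the knob.

Request:
jog_arm(
  plan=[-0.004, 0.231, -0.02, 0, 0, -9, -0.004, 0.231, -0.02, 0, 0, -9, -0.004, 0.231, -0.06, 0, 0, -9, -0.004, 0.231, -0.06, 0, 0, -9, -0.004, 0.231, -0.06, 0, 0, -9, -0.004, 0.231, -0.06, 0, 0, -9, -0.004, 0.231, -0.06, 0, 0, -9, -0.004, 0.231, -0.06, 0, 0, -9],
  claw=0.045,
)

```text
clock: 10.7
eef_pos: [505.1, 291.7, 97.5]
eef_rot: [3.141, 0.0, 2.913]
wrist_force: [-0.0, -0.1, 0.8]
finger_gap: 45.2
finger_force: 0.0
```

```bash
python3 - <<'E'
from h import *
P=np.nanmedian([cloud("scene")[1] for _ in range(3)],0);s=manip.read_state();print(s["eef_pos"],s["eef_rot"])
# finger tips
m=(np.hypot(P[...,0]-504,P[...,1]-292)<50)&(P[...,2]>60)&(P[...,2]<200)
n,l,st,_=cv2.connectedComponentsWithStats(m.astype(np.uint8))
for i in range(1,n):
    Q=P[l==i]
    if len(Q)>15: print(len(Q),"zmin",np.sort(Q[:,2])[:6].round(1),Q.min(0).round(1),Q.max(0).round(1))
E
```

```text
[505.20400331 291.72937762  97.88731396] [3.14101591e+00 7.95120811e-04 2.91255640e+00]
276 zmin [127.6 127.8 128.9 129.2 129.9 130. ] [489.1 255.2 127.6] [511.3 271.4 199.4]
270 zmin [128.6 128.7 130.4 130.9 131.8 133.2] [502.5 311.  128.6] [523.8 327.1 199.6]
```

The fingertips are at about z 127 for a reported 97.5, an offset of +29. Lowering 101 mm puts the tip at about 25 mm, just above the hub.

Request:
jog_arm(
  plan=[0, 0, -0.04, 0, 0, 0, 0, 0, -0.08, 0, 0, 0, 0, 0, -0.095, 0, 0, 0, 0, 0, -0.101, 0, 0, 0, 0, 0, -0.101, 0, 0, 0, 0, 0, -0.101, 0, 0, 0],
)

```text
clock: 11.45
eef_pos: [505.6, 293.1, -2.0]
eef_rot: [3.14, 0.002, 2.914]
wrist_force: [-0.2, -0.6, 0.5]
finger_gap: 45.2
finger_force: 0.0
```

Request:
jog_arm(
  plan=[0, 0, 0, 0, 0, 0, 0, 0, 0, 0, 0, 0, 0, 0, 0, 0, 0, 0, 0, 0, 0, 0, 0, 0, 0, 0, 0, 0, 0, 0, 0, 0, 0, 0, 0, 0, 0, 0, 0, 0, 0, 0],
  claw=0.0,
  force=30,
)

```text
clock: 12.15
eef_pos: [504.7, 292.8, -3.6]
eef_rot: [3.142, 0.0, 2.914]
wrist_force: [-1.1, -0.9, 1.7]
finger_gap: 13.7
finger_force: 30.0
```

The knob is gripped with a gap of 13.7 mm. Lifting it, turning it and carrying it to just above the shaft.

Request:
jog_arm(
  plan=[0, 0, 0.03, 0, 0, 0, 0, 0, 0.075, 0, 0, 0, 0, 0, 0.118, 0, 0, 0, 0, 0, 0.118, 0, 0, 7, 0.01, -0.045, 0.118, 0, 0, 14.5, 0.025, -0.09, 0.118, 0, 0, 14.5, 0.04, -0.135, 0.118, 0, 0, 14.5, 0.054, -0.18, 0.118, 0, 0, 14.5, 0.068, -0.22, 0.118, 0, 0, 14.5, 0.068, -0.2465, 0.118, 0, 0, 14.5, 0.068, -0.2465, 0.118, 0, 0, 14.5, 0.068, -0.2465, 0.118, 0, 0, 14.5, 0.068, -0.2465, 0.118, 0, 0, 14.5, 0.068, -0.2465, 0.118, 0, 0, 14.5],
)

```text
clock: 13.55
eef_pos: [572.5, 47.3, 114.3]
eef_rot: [3.141, 0.0, -3.115]
wrist_force: [0.2, -0.4, -0.3]
finger_gap: 13.6
finger_force: 30.0
```

```bash
python3 - <<'E'
from h import *
from scipy.optimize import least_squares as L
P=np.nanmedian([cloud("scene")[1] for _ in range(4)],0);s=manip.read_state();print(s["eef_pos"],s["eef_rot"],s["finger_gap"])
def fit(z0,z1,rad,c=(573,46),R0=26):
    m=(P[...,2]>z0)&(P[...,2]<z1)&(np.hypot(P[...,0]-c[0],P[...,1]-c[1])<R0);Q=P[m]
    r=L(lambda t:np.hypot(Q[:,0]-t[0],Q[:,1]-t[1])-rad,c,loss="soft_l1");print(z0,len(Q),r.x.round(1),np.abs(r.fun).mean().round(2),"zmin",Q[:,2].min().round(1))
fit(121,135,17.5);fit(112,135,17.5)
m=(P[...,2]>106)&(P[...,2]<130)&(np.hypot(P[...,0]-573,P[...,1]-46)<30);print("lowest",np.sort(P[m][:,2])[:6].round(1))
P=np.load("scenea.npz")["P"];fit(78.5,84.5,13,R0=15.5);fit(71,75,16,R0=19)
E
```

```text
[572.60640877  46.74938912 114.27760453] [-3.14159175e+00  6.19806963e-05 -3.11527369e+00] 13.925246376761262
121 82 [571.7  46.4] 0.65 zmin 121.3
112 91 [571.6  46.4] 0.67 zmin 118.7
lowest [118.7 119.4 119.4 119.7 119.9 120.1]
78.5 25 [572.6  44.7] 0.58 zmin 78.6
71 38 [572.9  45.4] 1.27 zmin 71.1
```

In the same view, the hub is at (571.7, 46.4) and the collar, bushing and flat average about (572.5, 45.2). I'll shift by (+0.8, -1.1) mm and lower until the shaft tip enters the socket.

Request:
jog_arm(
  plan=[0.0008, -0.0011, -0.008, 0, 0, 0, 0.0008, -0.0011, -0.013, 0, 0, 0, 0.0008, -0.0011, -0.016, 0, 0, 0, 0.0008, -0.0011, -0.018, 0, 0, 0, 0.0008, -0.0011, -0.02, 0, 0, 0, 0.0008, -0.0011, -0.022, 0, 0, 0, 0.0008, -0.0011, -0.022, 0, 0, 0, 0.0008, -0.0011, -0.022, 0, 0, 0],
)

```text
clock: 14.55
eef_pos: [573.5, 45.1, 92.3]
eef_rot: [-3.142, 0.0, -3.116]
wrist_force: [-0.1, 0.0, -0.0]
finger_gap: 13.8
finger_force: 30.0
```

The shaft is about 5 mm into the socket with no force. Continuing down.

Request:
jog_arm(
  plan=[0, 0, -0.003, 0, 0, 0, 0, 0, -0.005, 0, 0, 0, 0, 0, -0.007, 0, 0, 0, 0, 0, -0.009, 0, 0, 0, 0, 0, -0.01, 0, 0, 0, 0, 0, -0.01, 0, 0, 0, 0, 0, -0.01, 0, 0, 0],
)

```text
clock: 15.25
eef_pos: [573.5, 45.1, 82.3]
eef_rot: [-3.142, 0.0, -3.116]
wrist_force: [-0.0, -0.1, 1.8]
finger_gap: 13.8
finger_force: 30.0
```

It is in contact at 1.8 N with the foot near 86. Now pressing against the spring.

Request:
jog_arm(
  plan=[0, 0, -0.001, 0, 0, 0, 0, 0, -0.002, 0, 0, 0, 0, 0, -0.003, 0, 0, 0, 0, 0, -0.004, 0, 0, 0, 0, 0, -0.004, 0, 0, 0, 0, 0, -0.004, 0, 0, 0],
)

```text
clock: 15.85
eef_pos: [573.5, 45.1, 78.5]
eef_rot: [-3.142, 0.0, -3.116]
wrist_force: [-2.5, 0.2, 6.4]
finger_gap: 13.9
finger_force: 30.0
```

Request:
jog_arm(
  plan=[0, 0, -0.001, 0, 0, 0, 0, 0, -0.002, 0, 0, 0, 0, 0, -0.003, 0, 0, 0, 0, 0, -0.0035, 0, 0, 0, 0, 0, -0.0035, 0, 0, 0, 0, 0, -0.0035, 0, 0, 0],
)

```text
clock: 16.45
eef_pos: [573.6, 45.1, 75.3]
eef_rot: [-3.142, 0.001, -3.116]
wrist_force: [-4.2, 0.0, 8.5]
finger_gap: 14.1
finger_force: 30.0
```

The spring is responding at 8.5 N, with 4 N sideways along x. I'll ease x back 1 mm, grip more firmly and press to the bottom.

Request:
jog_arm(
  plan=[-0.001, 0, 0, 0, 0, 0, -0.001, 0, -0.001, 0, 0, 0, -0.001, 0, -0.002, 0, 0, 0, -0.001, 0, -0.003, 0, 0, 0, -0.001, 0, -0.003, 0, 0, 0, -0.001, 0, -0.003, 0, 0, 0],
  force=50,
)

```text
clock: 17.05
eef_pos: [573.7, 45.1, 74.2]
eef_rot: [-3.141, 0.004, -3.116]
wrist_force: [-5.1, -0.2, 22.8]
finger_gap: 13.6
finger_force: 50.0
```

```bash
python3 - <<'E'
from h import *
from scipy.optimize import least_squares as L
P=np.nanmedian([cloud("scene")[1] for _ in range(4)],0);s=manip.read_state();print(s["eef_pos"],s["wrist_force"],s["moment"],s["finger_gap"])
for z0,z1,rad in((81,88,17.5),(88,97,17.5)):
    m=(P[...,2]>z0)&(P[...,2]<z1)&(np.hypot(P[...,0]-573,P[...,1]-46)<24);Q=P[m]
    r=L(lambda t:np.hypot(Q[:,0]-t[0],Q[:,1]-t[1])-rad,(573,46),loss="soft_l1");print(z0,len(Q),r.x.round(1),np.abs(r.fun).mean().round(2))
m=(np.hypot(P[...,0]-569,P[...,1]+38)<15)&(P[...,2]>90)&(P[...,2]<100);Q=P[m];print("pin top",len(Q),np.median(Q,0).round(1))
E
```

```text
[573.68812945  45.13823466  74.15754358] [-5.65778231 -0.24264694 22.35558287] [0.002961  1.1374209 0.0300528] 13.723087244150413
81 38 [572.6  44.3] 0.48
88 46 [572.4  44.5] 0.51
pin top 46 [571.3 -36.   94.7]
```

The stop is reached: 22.8 N, 8.1 mm below first contact, with the foot at about z 78. The hub is aligned and the pin is unmoved, so I'm handing in.

```bash
python3 -c "
from cell import manip
print(manip.sign_off())"
```

```text
the job is handed in; nothing more can be done
None
```

The job is handed in at about 17 s of the 58 s limit (no verdict was returned): the pin is seated through both ears, and the knob is home on the D-shaft and held at the bottom stop with about 22 N.

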